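Lock a sample tub into the shaker's L-shaped hold-down lane

ROBOT

A 6-joint arm with a two-finger parallel gripper is mounted at the origin on the work surface. World frame = base frame: x ahead of the robot, y to its left, z up, the work surface at z = 0. Lengths are in m, angles in rad, forces in N, time in s.
With the tool pointing down it reaches from about 0.25 to 0.775 m from the base axis. Payload 4 kg.
Tool frame: the origin (TCP) lies at the very end of the fingers, on their centre line; the grasp point (between the pads) lies 19 mm behind it; z points along the fingers, y is the direction in which the jaws open and shut (so a half turn about z gives the same grasp; the last joint's range is limited). The gripper opens to 85 mm and grips with 20 to 120 N. Pads are 22 mm wide; open, the fingers measure 114 mm over their backs; the gripper's body (76 mm by 85 mm) begins 54 mm behind the grasp point. The pads swing forward as they close: fully open they stand 13 mm farther back than shut.
Start: joints at [-1.38, 0.087, 1.371, -0, 1.684, -0.103], TCP at [0.159, -0.526, 0.231] pointing down, gripper open.
Joint ranges: [-3.1, 3.1], [-0.76, 2.03], [0.27, 2.55], [-1.08, 4.22], [0.17, 2.65], [-2.57, 2.57]. Speed limits (rad/s): [2.79, 2.79, 3.14, 3.14, 3.14, 3.14].

INTERFACE

Orientations are given as a unit quaternion [x, y, z, w].
In Python, from plant import arm, cams, workorder gives the robot as it stands.
- The arm moves only by the tool carry_out, never from a script. Its argument "deltas" is a list of rows, each a list of 7 numbers: the shift along the tool's x, y, z in mm, then the turn, a rotation vector about the tool's x, y, z in rad, then the finger opening in mm, from 0 to 85.4. A call has 1 to 10 rows; each row shifts and turns the commanded pose from where the row before left it, along the tool's axes as they then stand; what a row does not reach is not made up. A row lasts 1/8 s, in which the tool goes at most 62.5 mm and 10.7 degrees, less where a joint would pass 70% of its speed; a pose out of reach is approached as far as the arm can. A call is refused whole if a number of a shift passes 62.5 or a number of a turn 0.188, either way. A call with a gripper value outside its range is refused whole. The fingers move at their own pace and stop on an object; the grip force is fixed at half the most. Time passes only in rows, so rows that do not move let the fingers close. It gives the time, the measured TCP pose, the force and the opening at its end, in the units of the state.
- arm.get_obs(): the state, without advancing time (a new reading comes with each control period).
- cams.capture(name): name is "scene" or "side" or "wrist"; returns a dict with "image" (384x512x3 uint8, red, green, blue), "z_map" (384x512 float32, m along the optical axis (not along the pixel's ray), 0 where there is no reading), "mtx" (3x3 intrinsics, pixels), "cam_to_world" (4x4, takes a point from camera to world coordinates). Camera axes: x right, y down, z forward; pixel columns grow to the right and rows downward; lengths in m; the calibration is good to about 2 mm. The wrist camera is an equidistant fisheye: a pixel r from the principal point sees the ray r / f radians off the axis. A picture is of the moment at which its call begins.
- workorder.sign_off(): hands the job in, once; it reports no verdict.
The state is a dict: "t": time; "joints": joint angles; "qd": joint speeds; "tau": joint torques, N m; "ee_pos": TCP position; "ee_rot": TCP orientation; "ft_force": force on the tool from outside, world axes, zero at the start; "ft_torque": the same for the moment, N m; "width": opening from 0.0 (shut) to 1.0 (fully open).
Only numpy, scipy, OpenCV 4.12 (cv2) and the standard library are available. Lean on these libraries where they do the work, as an engineer would, in place of code of your own. Each camera call takes 0.05 s, during which the arm holds its last target.

TASK

Load the yellow-lidded sample tub into the low shaker: bring it in at the open front, slide it under the white hold-down cover to the corner of the L-shaped slot, then sideways to the end of the slot, into the pocket behind the blue cheek, and leave it standing flat on the platform there, let go. Keep the tub upright all the way, and leave the green and blue tubs, the wash bottle and the amber jar where they stand.

Things in the scene. Friction and masses are not known exactly. Their poses are not given: they have to be found in the camera images.
- tub_yellow: The tub to load: grey round tub, 94 mm diameter, 40 mm high; on it a yellow lid, 104 mm diameter, up to 50 mm (blank white label); in its centre a fixed upright yellow cylindrical knob, 28 mm diameter, from 50 to 115 mm height. 0.3 to 0.55 kg, loose, stands on the deck (z = 0). Origin: centre of its underside, z up.
- yellow_knob (a point): point on the axis of the yellow tub's knob, 100 mm above the tub's underside (15 mm below the knob's top): a good height to grip
- shaker: Low shaker, fixed, does not move. Grey body, black platform x -150 to 140, y -120 to 120 mm, top 50 mm above the deck; bare in front (x under -40 mm), then a white cover on blue walls, its underside 58 mm and top 63 mm above the platform. Origin: on the deck below the platform; x from its open front (towards the robot) to its back, y to the left, z up.
- lane_mouth (a point): On the platform's top, middle of the lane's mouth, under the cover's front edge (shaker x -40, y -50, z 50 mm). The lane under the cover is L-shaped, 120 mm wide: first leg along +x, between walls at y -110 and 10 mm. A 60 mm wide L-shaped slot in the cover, open at the front, lies over the lane's middle lines, for the knob.
- lane_corner (a point): On the platform's top, where the middle lines of the lane's two legs meet (shaker x 70, y -50, z 50 mm). The back wall's face is at x = 130 mm. The second leg runs from here along +y, between x 10 and 130 mm.
- pocket (a point): On the platform's top, middle of the pocket at the second leg's end (shaker x 70, y 50, z 50 mm). Left wall's face: y = 110 mm; a solid blue cheek (x -40 to 10, y 10 to 110 mm) closes its front. A tub standing here has 8 mm of room to the left wall, the back wall and the cheek. The slot over it ends at y = 80 mm.
- tub_green: grey plastic sealed sample tub with a green lid and knob; same shape and size as the yellow one. Bystander. Origin: centre of its underside, z up.
- tub_blue: grey plastic sealed sample tub with a blue lid and knob; same shape and size as the yellow one. Bystander. Origin: centre of its underside, z up.
- wash_bottle: white plastic bottle with a red cap, 64 mm diameter, 170 mm high, loose, bystander to the left of the shaker. Origin: centre of its underside.
- jar: amber jar, 70 mm diameter, 80 mm high, loose, bystander. Origin: centre of its underside.
There are look-alikes about, which are no part of the job. Several things look just like the tub_yellow: the one meant starts farthest from the robot's base.

How it is judged:
By the outcome, as a careful person would: the job done as asked, in the order asked, and still so for the second after the job is handed in, with the robot touching nothing.
It also fails if it takes over 48 s, if anything falls off the work surface, if the arm or the gripper's body presses on something with over 40 N, if the wrist force passes 120 N, or if a joint passes its speed limit or range.

## Working session

There is one attempt and no reset: what is moved stays moved. The work goes in short steps, Python scripts to look and compute and a tool call to move; the robot and the scene stay as the last step left them, time stands still between calls to the robot, and variables do not carry over. Pictures are saved under pics/ and viewed, and the job is handed in when it is done.

Besides the shell and the picture viewer there is one more tool, called after "Emit:" by a JSON object that holds its "name" and its "arguments". carry_out: Moves the arm, as the interface text tells. Its arguments: {"type":"object","properties":{"deltas":{"type":"array"}},"required":["deltas"]}

```bash
mkdir -p pics; ls; python3 - <<'E'
from plant import arm,cams
import cv2,numpy as np
print(arm.get_obs())
for n in ["scene","side","wrist"]:
    c=cams.capture(n); cv2.imwrite(f"pics/{n}0.png",c["image"][:,:,::-1]); np.savez(f"{n}0.npz",**c)
    print(n,c["mtx"].tolist(),c["cam_to_world"].round(4).tolist())
E
```

```text
pics
{'t': 0.0, 'joints': array([-1.38008430e+00,  8.79766321e-02,  1.37229385e+00, -1.29663667e-05,
        1.68365333e+00, -1.03146037e-01]), 'qd': array([-7.64731146e-05, -1.04774688e-03,  5.34331014e-04, -3.09833805e-04,
        8.85718595e-04, -1.41454145e-03]), 'tau': array([ 3.14346717e-04, -3.51865089e+01, -3.13270497e+01, -3.04557707e-04,
        1.07361807e-02, -4.59366305e-06]), 'ee_pos': array([ 0.15917286, -0.52591363,  0.23010726]), 'ee_rot': array([ 9.89224768e-01,  1.46400133e-01, -5.74528842e-05, -1.16418084e-03]), 'ft_force': array([ 0.65416495, -0.53250726, -0.66460161]), 'ft_torque': array([ 0.0239878 ,  0.05287887, -0.00524836]), 'width': 1.0018077355626562}
scene [[364.51920211565744, 0.0, 249.9780641954903], [0.0, 364.51920211565744, 189.97490956719125], [0.0, 0.0, 1.0]] [[0.2277, 0.5593, -0.7971, 1.2516], [0.9736, -0.1174, 0.1958, -0.1428], [0.0159, -0.8206, -0.5713, 0.6395], [0.0, 0.0, 0.0, 1.0]]
side [[399.77230706470385, 0.0, 251.0460617977533], [0.0, 399.77230706470385, 189.80326194278481], [0.0, 0.0, 1.0]] [[-0.8434, -0.3447, 0.4122, -0.0851], [-0.537, 0.5143, -0.6686, 0.9016], [0.0185, -0.7852, -0.6189, 0.8793], [0.0, 0.0, 0.0, 1.0]]
wrist [[297.3186396354542, 0.0, 260.64161856155187], [0.0, 297.3186396354542, 193.3039614918136], [0.0, 0.0, 1.0]] [[0.2885, -0.9172, -0.2748, 0.2289], [-0.9575, -0.2771, -0.0804, -0.506], [-0.0024, 0.2863, -0.9581, 0.3729], [0.0, 0.0, 0.0, 1.0]]
```

View pics/scene0.png

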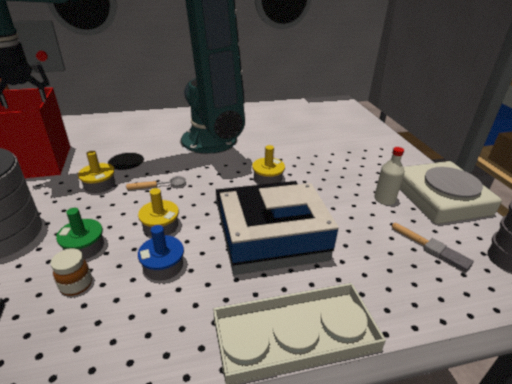

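View pics/side0.png

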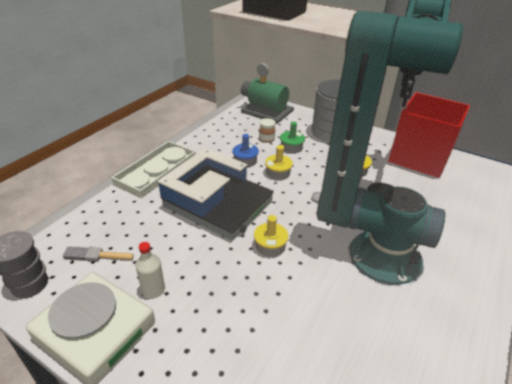

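View pics/wrist0.png

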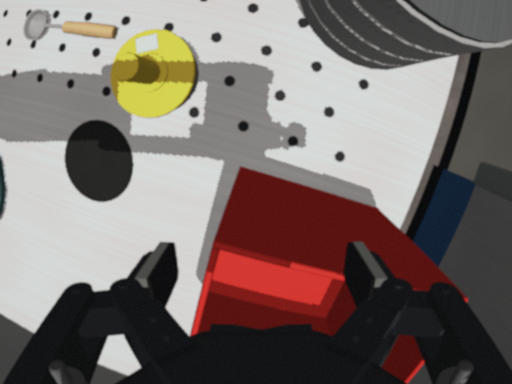

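The scene picture shows three yellow tubs, at (95,178), (158,215) and (268,170). In the side view they are at (360,161), (279,165) and (271,235). Next I'll locate all of them, the shaker and the bystanders.

```bash
cat > h.py <<'E'
import numpy as np,cv2
def load(n): return dict(np.load(n))
def pts(c,fish=False):
    K=c["mtx"];z=c["z_map"];v,u=np.mgrid[:z.shape[0],:z.shape[1]].astype(float)
    x=(u-K[0,2])/K[0,0];y=(v-K[1,2])/K[1,1]
    if fish:
        r=np.hypot(x,y)+1e-9; s=np.tan(np.clip(r,0,1.5))/r; x=x*s;y=y*s
    P=np.stack([x*z,y*z,z],-1)@c["cam_to_world"][:3,:3].T+c["cam_to_world"][:3,3]
    P[z==0]=np.nan
    return P
def colmask(img,name):
    h=cv2.cvtColor(img,cv2.COLOR_RGB2HSV).astype(int);H,S,V=h[...,0],h[...,1],h[...,2]
    r=dict(yellow=(22,34),green=(50,80),blue=(105,128))[name]
    return ((H>=r[0])&(H<=r[1])&(S>140)&(V>70)).astype(np.uint8)
def circ(x,y):
    A=np.c_[2*x,2*y,np.ones_like(x)];s=np.linalg.lstsq(A,x*x+y*y,rcond=None)[0]
    return s[0],s[1],np.sqrt(s[2]+s[0]**2+s[1]**2)
E
python3 - <<'E'
from h import *
for n,f in [("scene0",0),("side0",0),("wrist0",1)]:
    c=load(n+".npz");P=pts(c,f)
    for col in ["yellow","green","blue"]:
        m=colmask(c["image"],col);k,l,st,ce=cv2.connectedComponentsWithStats(m)
        for i in range(1,k):
            if st[i,4]<60: continue
            Q=P[l==i];Q=Q[~np.isnan(Q[:,0])]
            if len(Q)<30: continue
            z=Q[:,2];lid=Q[(z>.043)&(z<.056)];kn=Q[(z>.065)&(z<.108)];top=Q[z>.110]
            print(n,col,ce[i].round(),st[i,4],"zmax %.3f"%np.percentile(z,99.5),
              "lid box mid",((lid.min(0)+lid.max(0))/2).round(3)[:2] if len(lid) else '', "ext",(np.ptp(lid,axis=0)[:2].round(3) if len(lid) else ''),
              "lidz",np.median(lid[:,2]).round(4) if len(lid) else '',"knob",np.array(circ(kn[:,0],kn[:,1])).round(3) if len(kn)>5 else '', "top",top.mean(0).round(3) if len(top) else '',len(top))
E
```

```text
scene0 yellow [268. 164.] 531 zmax 0.117 lid box mid [0.31  0.145] ext [0.099 0.101] lidz 0.0512 knob [0.308 0.145 0.01 ] top [0.311 0.145 0.115] 31
scene0 yellow [ 95. 170.] 601 zmax 0.116 lid box mid [ 0.24  -0.373] ext [0.101 0.098] lidz 0.0511 knob [ 0.24  -0.374  0.01 ] top [ 0.243 -0.373  0.115] 29
scene0 yellow [157. 210.] 858 zmax 0.117 lid box mid [ 0.477 -0.197] ext [0.098 0.099] lidz 0.051 knob [ 0.474 -0.198  0.012] top [ 0.477 -0.197  0.115] 63
scene0 green [ 81. 235.] 666 zmax 0.063 lid box mid [ 0.519 -0.383] ext [0.097 0.101] lidz 0.0509 knob  top  0
scene0 blue [161. 250.] 1075 zmax 0.117 lid box mid [ 0.621 -0.195] ext [0.102 0.098] lidz 0.0508 knob [ 0.62  -0.196  0.013] top [ 0.624 -0.195  0.115] 88
side0 yellow [280. 161.] 332 zmax 0.118 lid box mid [ 0.471 -0.19 ] ext [0.096 0.097] lidz 0.0503 knob [ 0.471 -0.192  0.01 ] top [ 0.469 -0.192  0.115] 24
side0 yellow [367. 162.] 74 zmax 0.323 lid box mid [ 0.199 -0.373] ext [0.028 0.07 ] lidz 0.051 knob  top [0.119 0.016 0.303] 12
side0 yellow [271. 233.] 625 zmax 0.116 lid box mid [0.305 0.153] ext [0.097 0.097] lidz 0.0502 knob [0.306 0.149 0.012] top [0.305 0.153 0.115] 37
side0 blue [245. 152.] 149 zmax 0.055 lid box mid [ 0.617 -0.186] ext [0.085 0.085] lidz 0.0502 knob  top  0
wrist0 yellow [154.  76.] 5277 zmax 0.116 lid box mid [ 0.236 -0.375] ext [0.101 0.102] lidz 0.0502 knob [ 0.235 -0.374  0.014] top [ 0.235 -0.375  0.115] 621
```

```bash
python3 - <<'E'
from h import *
c=load("scene0.npz");cv2.imwrite("pics/s_shk.png",cv2.resize(c["image"][150:280,200:350,::-1],None,fx=5,fy=4.6,interpolation=cv2.INTER_CUBIC))
cv2.imwrite("pics/s_tub.png",cv2.resize(c["image"][140:290,30:200,::-1],None,fx=4,fy=4,interpolation=cv2.INTER_CUBIC))
c=load("side0.npz");cv2.imwrite("pics/d_shk.png",cv2.resize(c["image"][90:260,140:330,::-1],None,fx=4,fy=3.5,interpolation=cv2.INTER_CUBIC))
E
```

```text
(no output)
```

View pics/s_shk.png

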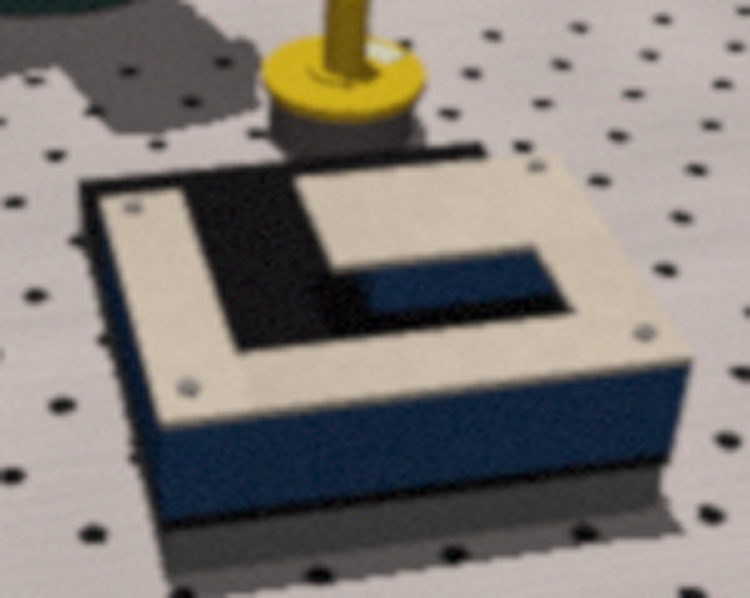

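View pics/s_tub.png

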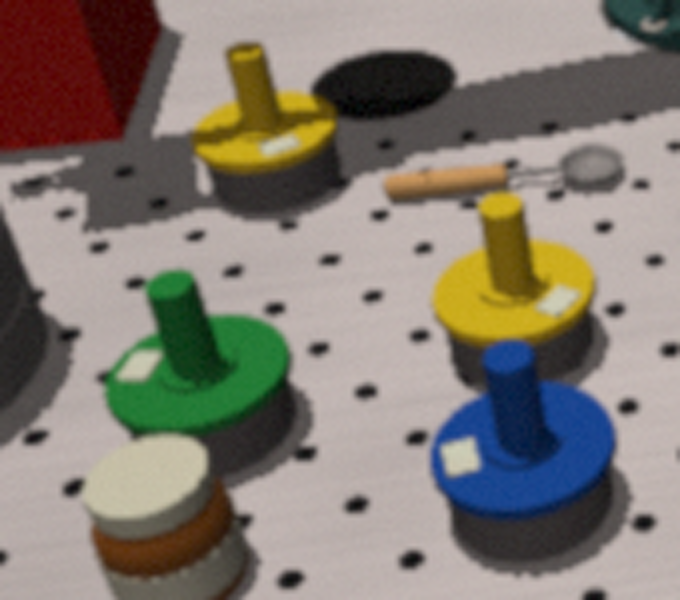

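View pics/d_shk.png

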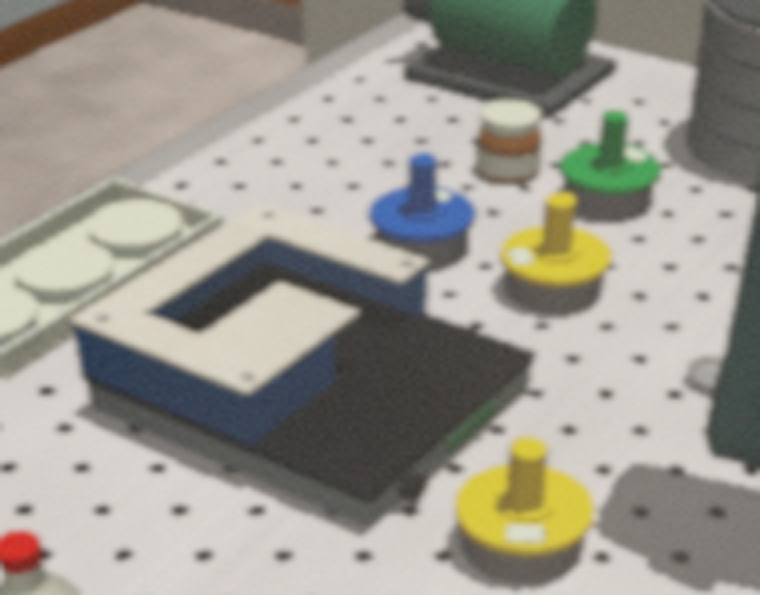

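The candidates and their distances from the base are:

| Scene pixel | World position | Distance |
|---|---|---|
| (268,170) | (0.31, 0.145) | 0.34 m |
| (95,178) | (0.24, -0.374) | 0.44 m |
| (158,215) | (0.474, -0.195) | 0.51 m |

The target is the one at (158,215), next to the blue tub. The crop confirms it has a yellow lid, a knob and a white label. Next is the shaker pose.

```bash
cat >> h.py <<'E'
from scipy.optimize import minimize
def shaker(P,cover_z=(.106,.121),box=(.3,.8,-.1,.35),verbose=1):
    m=(P[...,2]>cover_z[0])&(P[...,2]<cover_z[1])&(P[...,0]>box[0])&(P[...,0]<box[1])&(P[...,1]>box[2])&(P[...,1]<box[3])
    k,l,st,ce=cv2.connectedComponentsWithStats(m.astype(np.uint8)); i=1+np.argmax(st[1:,4]); m=l==i
    return P[m],m
def inside(X,Y):
    o=(X>-40)&(X<140)&(Y>-120)&(Y<120)
    s=((X<100)&(abs(Y+50)<30))|((abs(X-70)<30)&(Y>-80)&(Y<80))
    return o&~s
def fit(Q,x0,n=4000):
    # model coverage: max points inside model + model grid cells covered by points
    from scipy.spatial import cKDTree
    from scipy.optimize import differential_evolution
    gx,gy=np.meshgrid(np.arange(-80,181,3.),np.arange(-160,161,3.)); G=np.c_[gx.ravel(),gy.ravel()]; I=inside(G[:,0],G[:,1])
    T=cKDTree(Q[:,:2])
    def cost(p):
        c,s=np.cos(p[2]),np.sin(p[2]);W=np.c_[p[0]+(c*G[:,0]-s*G[:,1])/1e3,p[1]+(s*G[:,0]+c*G[:,1])/1e3]
        d=T.query(W,distance_upper_bound=.02)[0]; occ=d<.003
        return np.mean(occ!=I)
    r=differential_evolution(cost,[(x0[0]-.06,x0[0]+.06),(x0[1]-.06,x0[1]+.06),(x0[2]-.5,x0[2]+.5)],seed=1,maxiter=60,popsize=12,polish=False)
    return r.x,r.fun
def tow(p,X,Y):
    c,s=np.cos(p[2]),np.sin(p[2]);return np.array([p[0]+(c*X-s*Y)/1e3,p[1]+(s*X+c*Y)/1e3])
E
python3 - <<'E'
from h import *
for n in ["scene0","side0"]:
    c=load(n+".npz");P=pts(c);Q,m=shaker(P)
    print(n,len(Q),Q.min(0).round(3),Q.max(0).round(3),np.median(Q[:,2]))
    p,f=fit(Q,[Q[:,0].mean()-.05,Q[:,1].mean(),0]);print(p.round(4),f)
    for nm,a in dict(front=(-100,-50),mouth=(-40,-50),corner=(70,-50),pocket=(70,50)).items(): print(nm,tow(p,*a).round(4))
E
```

```text
scene0 3630 [ 0.511 -0.044  0.106] [0.698 0.2   0.118] 0.11376348149822058
[ 0.5559  0.0777 -0.0209] 0.02911161241809002
front [0.4549 0.0298]
mouth [0.5149 0.0286]
corner [0.6249 0.0263]
pocket [0.6269 0.1263]
side0 1799 [ 0.511 -0.044  0.106] [0.7   0.202 0.118] 0.11265936128515364
[ 0.5538  0.0822 -0.0105] 0.0602642603931679
front [0.4533 0.0333]
mouth [0.5133 0.0327]
corner [0.6233 0.0315]
pocket [0.6244 0.1315]
```

Both views agree on the shaker: origin about (0.555, 0.080), yaw about -0.015. I'll move above the target with the jaws aligned to the shaker's y axis, then look with the wrist camera.

Emit:
{"name": "carry_out", "arguments": {"deltas": [[0, 0, 0, 0, 0, 0.155, 85], [0, 0, 0, 0, 0, 0.155, 85], [39, -42, 0, 0, 0, 0, 85], [39, -42, 0, 0, 0, 0, 85], [39, -42, 0, 0, 0, 0, 85], [39, -42, 0, 0, 0, 0, 85], [38, -42, 0, 0, 0, 0, 85], [38, -42, 0, 0, 0, 0, 85], [38, -42, 0, 0, 0, 0, 85], [38, -42, 0, 0, 0, 0, 85]]}}

```text
t: 1.4
ee_pos: [0.4736, -0.1939, 0.2311]
ee_rot: [1.0, -0.008, -0.0, 0.0]
ft_force: [0.7, -0.3, 0.9]
width: 0.998
```

```bash
cat > look.py <<'E'
import sys
from plant import arm,cams
from h import *
from scipy.spatial.transform import Rotation as R
t=sys.argv[1]
c=cams.capture("wrist");o=arm.get_obs();np.savez(f"w{t}.npz",**c);cv2.imwrite(f"pics/w{t}.png",c["image"][:,:,::-1])
M=R.from_quat(o["ee_rot"]).as_matrix();print("t",o["t"],"tcp",o["ee_pos"].round(4),"toolx",M[:,0].round(4),"toolz",M[:,2].round(4),"F",o["ft_force"].round(2),"w",round(o["width"],3))
P=pts(c,1)
m=colmask(c["image"],"yellow");k,l,st,ce=cv2.connectedComponentsWithStats(m)
for i in range(1,k):
    if st[i,4]<150: continue
    Q=P[l==i];Q=Q[~np.isnan(Q[:,0])];z=Q[:,2]
    zt=np.percentile(z,99);top=Q[z>zt-.004];print("yellow",ce[i].round(),st[i,4],"zmax",zt.round(4),"top box",((top.min(0)+top.max(0))/2).round(4),np.ptp(top,axis=0).round(3), "lid", [ ((q.min(0)+q.max(0))/2).round(4).tolist()+np.ptp(q,axis=0).round(3).tolist() for q in [Q[(z<zt-.055)&(z>zt-.072)]] if len(q)])
E
python3 look.py 1
```

```text
t 1.45 tcp [ 0.4775 -0.1882  0.2307] toolx [ 1.     -0.009   0.0036] toolz [ 0.0037  0.0058 -1.    ] F [ 2.34  3.09 -0.12] w 0.995
yellow [263. 172.] 5667 zmax 0.116 top box [ 0.4739 -0.1953  0.1148] [0.027 0.026 0.005] lid [[0.4744, -0.1951, 0.0542, 0.1, 0.101, 0.013]]
yellow [ 47. 279.] 1877 zmax 0.2974 top box [ 0.4872 -0.1221  0.3001] [0.002 0.004 0.013] lid []
yellow [394. 352.] 188 zmax 0.3044 top box [ 0.4633 -0.2407  0.3032] [0.003 0.003 0.004] lid []
```

View pics/w1.png

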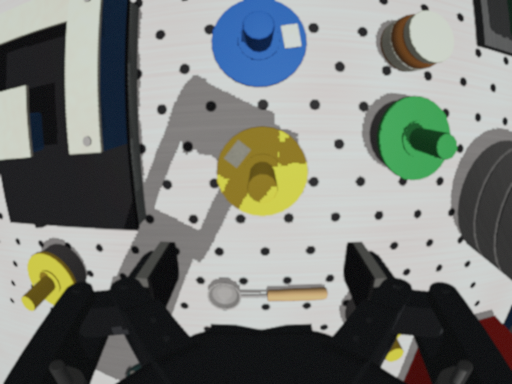

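The wrist view shows the target at (263,172), blue at (258,40), green at (414,138), the near yellow tub at (47,279), and the shaker's front and cover at the left. The arm was still settling when I took it, so I'll look again. Then I'll fit the shaker from this view.

```bash
python3 look.py 2; python3 - <<'E'
from h import *
c=load("w2.npz");P=pts(c,1);Q,m=shaker(P)
print(len(Q),Q.min(0).round(3),Q.max(0).round(3),np.median(Q[:,2]))
E
```

```text
t 1.5 tcp [ 0.4752 -0.1912  0.2306] toolx [ 1.0e+00 -8.7e-03  4.0e-04] toolz [ 4.0e-04  2.5e-03 -1.0e+00] F [ 0.09 -0.76 -0.81] w 0.994
yellow [269. 176.] 5626 zmax 0.116 top box [ 0.4737 -0.1953  0.1144] [0.027 0.026 0.005] lid [[0.4745, -0.1948, 0.0541, 0.1, 0.1, 0.014]]
yellow [ 50. 280.] 1783 zmax 0.298 top box [ 0.4904 -0.1169  0.3003] [0.002 0.003 0.012] lid []
yellow [396. 351.] 304 zmax 0.2964 top box [ 0.4677 -0.2421  0.2952] [0.007 0.005 0.005] lid []
7809 [ 0.514 -0.043  0.106] [0.697 0.123 0.117] 0.11290646857609915
```

Emit:
{"name": "carry_out", "arguments": {"deltas": [[1, 0, 40, 0, 0, 0, 85], [0, 0, 40, 0, 0, 0, 85], [0, 0, 30, 0, 0, 0, 85], [0, 0, 25, 0, 0, 0, 85], [0, 0, 14, 0, 0, 0, 85], [0, 0, 0, 0, 0, 0, 85], [0, 0, 0, 0, 0, 0, 85]]}}

```text
t: 2.38
ee_pos: [0.4743, -0.1961, 0.0836]
ee_rot: [1.0, -0.008, 0.001, 0.001]
ft_force: [-0.2, 0.4, -0.9]
width: 0.996
```

```bash
python3 look.py 3
```

```text
t 2.425 tcp [ 0.4745 -0.1961  0.0838] toolx [ 0.9999 -0.0163  0.0024] toolz [ 0.0024 -0.0015 -1.    ] F [ 1.14 -0.38  0.11] w 0.997
yellow [263. 220.] 17044 zmax 0.1159 top box [ 0.4748 -0.1955  0.1145] [0.026 0.027 0.005] lid [[0.477, -0.1957, 0.0542, 0.097, 0.103, 0.013]]
yellow [  9. 343.] 768 zmax 0.1876 top box [ 0.4875 -0.1279  0.1871] [0.002 0.002 0.005] lid []
yellow [419. 378.] 246 zmax 0.1715 top box [ 0.4616 -0.2556  0.17  ] [0.002 0.002 0.005] lid []
```

View pics/w3.png

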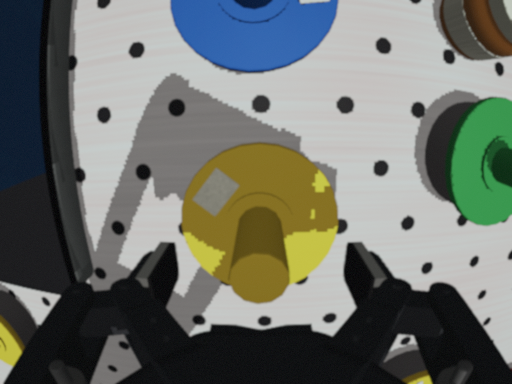

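The knob (top at (259,278)) is centred between the pads. Closing.

Emit:
{"name": "carry_out", "arguments": {"deltas": [[0, 0, 2, 0, 0, 0, 50], [0, 0, 0, 0, 0, 0, 20], [0, 0, 0, 0, 0, 0, 20], [0, 0, 0, 0, 0, 0, 20], [0, 0, 0, 0, 0, 0, 20], [0, 0, 0, 0, 0, 0, 20], [0, 0, 0, 0, 0, 0, 20], [0, 0, 0, 0, 0, 0, 20]]}}

```text
t: 3.42
ee_pos: [0.4739, -0.1954, 0.0806]
ee_rot: [1.0, -0.008, 0.0, -0.0]
ft_force: [0.2, 1.6, 3.9]
width: 0.313
```

```bash
python3 look.py 4
```

```text
t 3.475 tcp [ 0.4739 -0.1953  0.0807] toolx [ 9.999e-01 -1.610e-02  6.000e-04] toolz [ 6.e-04  1.e-04 -1.e+00] F [-0.89  3.17  4.21] w 0.314
yellow [264. 216.] 15252 zmax 0.1159 top box [ 0.475  -0.1959  0.1144] [0.026 0.027 0.005] lid [[0.4855, -0.1958, 0.0543, 0.08, 0.103, 0.013]]
yellow [ 10. 346.] 834 zmax 0.0538 top box [0.3012 0.1298 0.052 ] [0.079 0.068 0.004] lid []
```

Emit:
{"name": "carry_out", "arguments": {"deltas": [[0, 0, -10, 0, 0, 0, 20], [0, 0, -20, 0, 0, 0, 20], [0, 0, -25, 0, 0, 0, 20], [0, 0, -25, 0, 0, 0, 20], [0, 0, -25, 0, 0, 0, 20], [0, 0, -20, 0, 0, 0, 20], [0, 0, -5, 0, 0, 0, 20], [0, 0, 0, 0, 0, 0, 20], [0, 0, 0, 0, 0, 0, 20]]}}

```text
t: 4.6
ee_pos: [0.473, -0.1953, 0.2086]
ee_rot: [1.0, -0.008, -0.001, -0.001]
ft_force: [-0.3, 0.2, -3.8]
width: 0.312
```

```bash
python3 look.py 5; python3 - <<'E'
from h import *
from plant import cams
c=cams.capture("scene");np.savez("scene5.npz",**c);cv2.imwrite("pics/scene5.png",c["image"][:,:,::-1])
E
```

```text
t 4.65 tcp [ 0.473  -0.1953  0.2088] toolx [ 0.9999 -0.0163 -0.0026] toolz [-0.0025  0.0011 -1.    ] F [-0.34 -0.37 -3.41] w 0.313
yellow [264. 216.] 15277 zmax 0.2439 top box [ 0.4739 -0.1959  0.2423] [0.027 0.027 0.005] lid [[0.4847, -0.1964, 0.1808, 0.08, 0.102, 0.016]]
yellow [ 42. 288.] 2224 zmax 0.1159 top box [0.3105 0.1449 0.1146] [0.023 0.023 0.005] lid [[0.3093, 0.1441, 0.0524, 0.102, 0.1, 0.017]]
yellow [360. 349.] 203 zmax 0.2974 top box [ 0.4828 -0.2232  0.296 ] [0.003 0.003 0.004] lid []
```

View pics/w5.png

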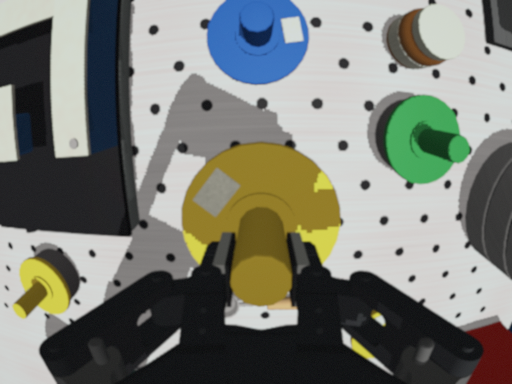

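View pics/scene5.png

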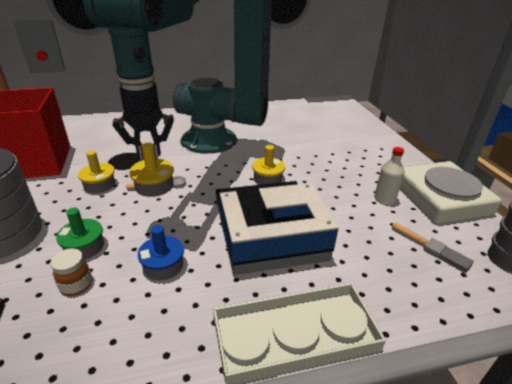

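The tub is lifted and level at scene (151,175), with the fingers holding the knob at wrist (262,260). The bystanders haven't moved. Next I'll carry it in front of the lane's mouth, still high, and fit the shaker from there.

Emit:
{"name": "carry_out", "arguments": {"deltas": [[-4, -20, 0, 0, 0, 0, 20], [-4, -36, 0, 0, 0, 0, 20], [-4, -40, 0, 0, 0, 0, 20], [-4, -40, 0, 0, 0, 0, 20], [-4, -40, 0, 0, 0, 0, 20], [-4, -34, 0, 0, 0, 0, 20], [0, -16, 0, 0, 0, 0, 20], [0, 0, 0, 0, 0, 0, 20], [0, 0, 0, 0, 0, 0, 20]]}}

```text
t: 5.82
ee_pos: [0.4534, 0.0301, 0.2102]
ee_rot: [1.0, -0.008, -0.0, 0.0]
ft_force: [0.2, -0.2, -3.7]
width: 0.311
```

```bash
python3 look.py 6; python3 - <<'E'
from h import *
c=load("w6.npz");P=pts(c,1);Q,m=shaker(P)
v,u=np.where(m);print(len(Q),Q.min(0).round(4),Q.max(0).round(4),np.median(Q[:,2]).round(4), u.min(),u.max(),v.min(),v.max())
p,f=fit(Q,[.555,.08,-.015]);print(p.round(4),f)
for nm,a in dict(front=(-100,-50),mouth=(-40,-50),corner=(70,-50),pocket=(70,50)).items(): print(nm,tow(p,*a).round(4))
# platform height
H=P[(P[...,2]>.04)&(P[...,2]<.06)&(P[...,0]>.42)&(P[...,0]<.5)&(P[...,1]>.09)&(P[...,1]<.19)];print("platform z",np.median(H[:,2]),len(H))
E
```

```text
t 5.875 tcp [0.4534 0.0299 0.2102] toolx [ 9.998e-01 -1.760e-02 -1.000e-04] toolz [-2.e-04 -8.e-04 -1.e+00] F [ 0.86 -0.39 -3.57] w 0.309
yellow [263. 215.] 15629 zmax 0.2455 top box [0.4545 0.0296 0.2439] [0.026 0.027 0.005] lid [[0.4653, 0.03, 0.182, 0.081, 0.102, 0.017]]
yellow [165. 266.] 1073 zmax 0.2627 top box [0.4668 0.0698 0.2624] [0.002 0.014 0.007] lid []
yellow [495. 302.] 1261 zmax 0.1029 top box [ 0.2352 -0.3604  0.1036] [0.013 0.005 0.009] lid [[0.2536, -0.3495, 0.0412, 0.067, 0.058, 0.013]]
15207 [0.5155 0.0593 0.107 ] [0.6447 0.2019 0.1166] 0.113 71 220 0 129
[ 0.5539  0.0822 -0.0144] 0.19873240949618648
front [0.4532 0.0337]
mouth [0.5132 0.0328]
corner [0.6232 0.0312]
pocket [0.6246 0.1312]
platform z 0.05011002018838989 5396
```

View pics/w6.png

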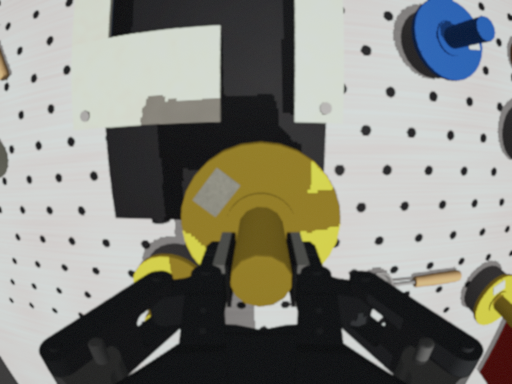

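The held tub is in front of the mouth. The slot lies between image columns 220 and 295, slightly right of the knob axis at 262. The platform is visible at (150,160). I'll measure the slot and cover edges precisely.

```bash
python3 - <<'E'
from h import *
c=load("w6.npz");P=pts(c,1)
z=P[...,2];M=(z>.106)&(z<.120)&(P[...,0]>.45)&(P[...,0]<.8)&(P[...,1]<.25)&(P[...,1]>-.08)
Q=P[M]
# slices by x
for x in np.arange(.52,.66,.01):
    s=np.sort(Q[abs(Q[:,0]-x)<.003][:,1]);
    if len(s)<5: continue
    g=np.where(np.diff(s)>.004)[0];print("x%.3f"%x,"y",[round(v,4) for v in np.r_[s[0],np.c_[s[g],s[g+1]].ravel(),s[-1]]])
for y in [-.03,-.02,-.01,.08,.1,.12,.14,.16,.18]:
    s=np.sort(Q[abs(Q[:,1]-y)<.003][:,0])
    if len(s)<5: continue
    g=np.where(np.diff(s)>.004)[0];print("y%.3f"%y,"x",[round(v,4) for v in np.r_[s[0],np.c_[s[g],s[g+1]].ravel(),s[-1]]])
E
```

```text
x0.520 y [np.float64(-0.0387), np.float64(0.0015), np.float64(0.0614), np.float64(0.2019)]
x0.530 y [np.float64(-0.039), np.float64(0.0011), np.float64(0.0606), np.float64(0.2004)]
x0.540 y [np.float64(-0.0394), np.float64(0.0005), np.float64(0.0608), np.float64(0.2011)]
x0.550 y [np.float64(-0.0392), np.float64(0.0009), np.float64(0.0601), np.float64(0.2004)]
x0.560 y [np.float64(-0.0396), np.float64(0.0002), np.float64(0.0603), np.float64(0.2002)]
x0.570 y [np.float64(-0.04), np.float64(0.0006), np.float64(0.0597), np.float64(0.2004)]
x0.580 y [np.float64(-0.04), np.float64(-0.0002), np.float64(0.06), np.float64(0.1996)]
x0.590 y [np.float64(-0.0406), np.float64(-0.0001), np.float64(0.0596), np.float64(0.2004)]
x0.600 y [np.float64(-0.0408), np.float64(-0.0002), np.float64(0.119), np.float64(0.119), np.float64(0.1312), np.float64(0.1318), np.float64(0.1415), np.float64(0.199)]
x0.610 y [np.float64(-0.041), np.float64(-0.0007), np.float64(0.1584), np.float64(0.1993)]
x0.620 y [np.float64(-0.0409), np.float64(-0.0144), np.float64(-0.0104), np.float64(-0.0088), np.float64(-0.0008), np.float64(-0.0008), np.float64(0.1586), np.float64(0.1994)]
x0.630 y [np.float64(0.1579), np.float64(0.2003)]
x0.640 y [np.float64(0.1688), np.float64(0.1981)]
y-0.030 x [np.float64(0.5132), np.float64(0.6187)]
y-0.020 x [np.float64(0.5138), np.float64(0.6178)]
y-0.010 x [np.float64(0.5137), np.float64(0.6173)]
y0.080 x [np.float64(0.5164), np.float64(0.5961)]
y0.100 x [np.float64(0.5163), np.float64(0.5966)]
y0.120 x [np.float64(0.5167), np.float64(0.5971)]
y0.140 x [np.float64(0.5171), np.float64(0.5971)]
y0.160 x [np.float64(0.5174), np.float64(0.6358)]
y0.180 x [np.float64(0.518), np.float64(0.6405)]
```

Measured shaker pose from this view:

| Point | World position |
|---|---|
| Shaker yaw | about -0.022 |
| Mouth | (0.515, 0.031) |
| Corner | (0.625, 0.0286) |
| Pocket | (0.627, 0.1286) |
| Platform z | 0.050 |
| Cover top z | 0.113 |

Now I'll lower the tub to 3–4 mm above the platform.

Emit:
{"name": "carry_out", "arguments": {"deltas": [[-2, -3, 10, 0, 0, 0.005, 20], [0, 0, 16, 0, 0, 0, 20], [0, 0, 16, 0, 0, 0, 20], [0, 0, 16, 0, 0, 0, 20], [0, 0, 12, 0, 0, 0, 20], [0, 0, 6, 0, 0, 0, 20], [0, 0, 0, 0, 0, 0, 20], [0, 0, 0, 0, 0, 0, 20]]}}

```text
t: 6.88
ee_pos: [0.4519, 0.0339, 0.135]
ee_rot: [1.0, -0.011, 0.001, 0.0]
ft_force: [0.5, -0.4, -4.5]
width: 0.317
```

```bash
python3 look.py 7
```

```text
t 6.925 tcp [0.452  0.0339 0.1351] toolx [ 0.9998 -0.0212  0.0018] toolz [ 1.7e-03 -2.0e-04 -1.0e+00] F [-0.47  0.41 -3.18] w 0.31
yellow [264. 215.] 15800 zmax 0.1703 top box [0.4524 0.0333 0.1688] [0.028 0.027 0.005] lid [[0.4637, 0.0331, 0.1068, 0.081, 0.103, 0.017]]
yellow [507. 334.] 275 zmax 0.0513 top box [ 0.2221 -0.3419  0.0495] [0.064 0.042 0.004] lid []
yellow [161. 350.] 423 zmax 0.2308 top box [0.4627 0.0659 0.2302] [0.002 0.003 0.004] lid []
```

View pics/w7.png

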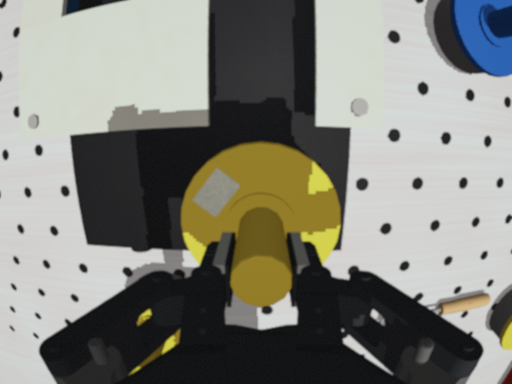

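The tub is 4 mm above the platform and centred on the slot (columns 210–315, knob axis at 262). Moving in along the first leg.

Emit:
{"name": "carry_out", "arguments": {"deltas": [[10, 0.5, 1, 0, 0, 0, 20], [20, 0.5, 0, 0, 0, 0, 20], [22, 0, 0, 0, 0, 0, 20], [22, 0, 0, 0, 0, 0, 20], [22, 0, 0, 0, 0, 0, 20], [22, 0, 0, 0, 0, 0, 20], [22, 0, 0, 0, 0, 0, 20], [20, 0, 0, 0, 0, 0, 20], [12, 0, 0, 0, 0, 0, 20], [0, 0, 0, 0, 0, 0, 20]]}}

```text
t: 8.18
ee_pos: [0.6239, 0.0292, 0.1329]
ee_rot: [1.0, -0.011, -0.0, 0.0]
ft_force: [-0.6, 0.1, -4.2]
width: 0.314
```

Emit:
{"name": "carry_out", "arguments": {"deltas": [[0, 0, 0, 0, 0, 0, 20]]}}

```text
t: 8.3
ee_pos: [0.6228, 0.0293, 0.1331]
ee_rot: [1.0, -0.011, -0.0, 0.0]
ft_force: [-0.2, -0.7, -3.0]
width: 0.314
```

```bash
python3 look.py 8; cat > edges.py <<'E'
import sys
from h import *
c=load(sys.argv[1]);P=pts(c,1)
z=P[...,2];M=(z>.106)&(z<.120)&(P[...,0]>.45)&(P[...,0]<.8)&(P[...,1]<.25)&(P[...,1]>-.08)
Q=P[M]
def show(a,b,vals,n):
  for x in vals:
    s=np.sort(Q[abs(Q[:,a]-x)<.003][:,b])
    if len(s)<5: continue
    g=np.where(np.diff(s)>.004)[0];print(n,"%.3f"%x,np.r_[s[0],np.c_[s[g],s[g+1]].ravel(),s[-1]].round(4).tolist())
show(0,1,np.arange(.52,.70,.02),"x");show(1,0,np.arange(-.03,.2,.02),"y")
E
python3 edges.py w8.npz
```

```text
t 8.35 tcp [0.6228 0.0293 0.1333] toolx [ 9.998e-01 -2.120e-02 -6.000e-04] toolz [-6.e-04 -1.e-04 -1.e+00] F [-0.13  0.35 -3.67] w 0.314
yellow [252. 235.] 10185 zmax 0.1684 top box [0.6231 0.0288 0.1668] [0.028 0.027 0.005] lid [[0.6235, 0.039, 0.1068, 0.057, 0.083, 0.013]]
yellow [495. 379.] 187 zmax 0.0515 top box [ 0.267  -0.382   0.0496] [0.043 0.077 0.004] lid []
x 0.520 [-0.0386, -0.0357, 0.1007, 0.1138]
x 0.540 [-0.0329, -0.03, 0.0914, 0.096, 0.1828, 0.2008]
x 0.560 [0.1112, 0.1146, 0.1513, 0.2012]
x 0.580 [0.1219, 0.2]
x 0.600 [-0.0405, -0.0088, 0.0972, 0.0972, 0.1026, 0.2]
x 0.620 [-0.0409, -0.0004, 0.0073, 0.0142, 0.0434, 0.0504, 0.1581, 0.1995]
x 0.640 [-0.0414, -0.0012, 0.013, 0.0431, 0.1572, 0.1986]
x 0.660 [-0.0414, 0.2001]
x 0.680 [-0.0423, 0.1984]
y -0.030 [0.5279, 0.5401, 0.5856, 0.6934]
y -0.010 [0.5973, 0.6938]
y 0.010 [0.6199, 0.6378, 0.6541, 0.6943]
y 0.030 [0.6356, 0.6446, 0.6547, 0.6946]
y 0.050 [0.6207, 0.634, 0.6551, 0.6949]
y 0.070 [0.5962, 0.5962, 0.6556, 0.6956]
y 0.090 [0.5351, 0.5436, 0.5889, 0.5969, 0.6562, 0.6961]
y 0.110 [0.5166, 0.5244, 0.5549, 0.5604, 0.5885, 0.5975, 0.6563, 0.6964]
y 0.130 [0.5758, 0.598, 0.6572, 0.6969]
y 0.150 [0.5626, 0.5981, 0.6572, 0.6973]
y 0.170 [0.5501, 0.6978]
y 0.190 [0.5366, 0.6982]
```

View pics/w8.png

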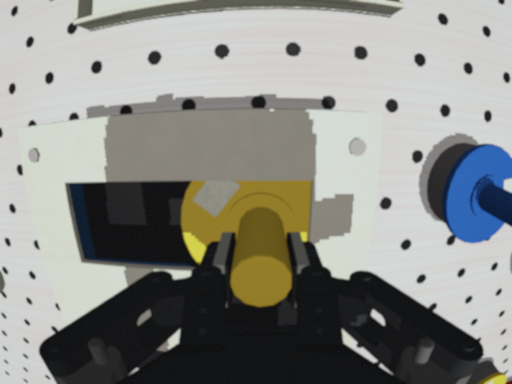

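The tub is at the corner (0.6233, 0.0288) with no contact force. The second leg's middle line is at x ≈ 0.625–0.6275 and the slot ends at y ≈ 0.158. Going sideways.

Emit:
{"name": "carry_out", "arguments": {"deltas": [[1, -5, 0, 0, 0, 0, 20], [1, -10, 0, 0, 0, 0, 20], [0, -14, 0, 0, 0, 0, 20], [0, -15, 0, 0, 0, 0, 20], [0, -15, 0, 0, 0, 0, 20], [0, -15, 0, 0, 0, 0, 20], [0, -14, 0, 0, 0, 0, 20], [0, -8, 0, 0, 0, 0, 20], [0, -3, 0, 0, 0, 0, 20], [0, 0, 0, 0, 0, 0, 20]]}}

```text
t: 9.6
ee_pos: [0.6275, 0.128, 0.1333]
ee_rot: [1.0, -0.011, 0.0, 0.0]
ft_force: [0.3, -0.4, -3.8]
width: 0.314
```

Emit:
{"name": "carry_out", "arguments": {"deltas": [[0, 0, 0, 0, 0, 0, 20]]}}

```text
t: 9.72
ee_pos: [0.6275, 0.1276, 0.1333]
ee_rot: [1.0, -0.011, -0.0, 0.0]
ft_force: [-0.2, -1.0, -3.1]
width: 0.313
```

```bash
python3 look.py 9; python3 edges.py w9.npz | tail -14
```

```text
t 9.775 tcp [0.6275 0.1276 0.1333] toolx [ 0.9998 -0.0219  0.    ] toolz [ 0.e+00 -3.e-04 -1.e+00] F [-0.57  0.27 -3.52] w 0.317
yellow [275. 234.] 10069 zmax 0.1686 top box [0.6284 0.1271 0.1671] [0.027 0.027 0.005] lid [[0.6258, 0.1178, 0.1067, 0.055, 0.085, 0.014]]
x 0.660 [-0.0418, 0.1987]
x 0.680 [-0.0436, 0.1982]
y -0.030 [0.5352, 0.6937]
y -0.010 [0.5481, 0.6941]
y 0.010 [0.6542, 0.6945]
y 0.030 [0.6546, 0.695]
y 0.050 [0.6554, 0.6955]
y 0.070 [0.5419, 0.5439, 0.5908, 0.5962, 0.6556, 0.6959]
y 0.090 [0.6562, 0.6962]
y 0.110 [0.5534, 0.5828, 0.6245, 0.6434, 0.6565, 0.6966]
y 0.130 [0.5497, 0.5719, 0.6394, 0.6492, 0.6569, 0.697]
y 0.150 [0.5547, 0.5821, 0.626, 0.6354, 0.6574, 0.6974]
y 0.170 [0.6012, 0.6975]
y 0.190 [0.5363, 0.5475, 0.5988, 0.6982]
```

View pics/w9.png

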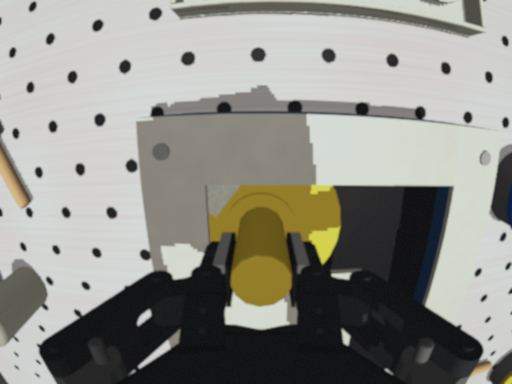

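The tub is within 1 mm of the pocket's centre, with about 2.6 mm to go down. Lowering gently.

Emit:
{"name": "carry_out", "arguments": {"deltas": [[-0.5, -0.5, 1, 0, 0, 0, 20], [0, 0, 1, 0, 0, 0, 20], [0, 0, 0.5, 0, 0, 0, 20], [0, 0, 0, 0, 0, 0, 20], [0, 0, 0, 0, 0, 0, 20]]}}

```text
t: 10.4
ee_pos: [0.6269, 0.1287, 0.1308]
ee_rot: [1.0, -0.011, 0.0, 0.0]
ft_force: [-0.6, -0.3, -2.9]
width: 0.309
```

Emit:
{"name": "carry_out", "arguments": {"deltas": [[0, 0, 0.6, 0, 0, 0, 20], [0, 0, 0, 0, 0, 0, 20]]}}

```text
t: 10.65
ee_pos: [0.627, 0.1287, 0.1308]
ee_rot: [1.0, -0.011, 0.0, 0.0]
ft_force: [-1.2, -0.1, -2.2]
width: 0.318
```

Emit:
{"name": "carry_out", "arguments": {"deltas": [[0, 0, 0.6, 0, 0, 0, 20], [0, 0, 0, 0, 0, 0, 20]]}}

```text
t: 10.9
ee_pos: [0.627, 0.1288, 0.1307]
ee_rot: [1.0, -0.011, 0.0, 0.0]
ft_force: [-2.7, 0.8, 3.5]
width: 0.308
```

The force turned positive, so the platform now carries the tub. Releasing and retreating upward.

Emit:
{"name": "carry_out", "arguments": {"deltas": [[0, 0, 0, 0, 0, 0, 40], [0, 0, 0, 0, 0, 0, 60], [0, 0, 0, 0, 0, 0, 85], [0, 0, 0, 0, 0, 0, 85], [0, 0, 0, 0, 0, 0, 85], [0, 0, 0, 0, 0, 0, 85]]}}

```text
t: 11.65
ee_pos: [0.627, 0.1287, 0.1296]
ee_rot: [1.0, -0.011, 0.0, 0.0]
ft_force: [-0.1, 0.2, 0.3]
width: 0.995
```

```bash
python3 look.py 10
```

```text
t 11.7 tcp [0.6269 0.1287 0.1296] toolx [ 0.9998 -0.0212  0.    ] toolz [ 0.e+00 -1.e-04 -1.e+00] F [-0.11 -0.54  1.04] w 0.998
yellow [274. 238.] 11919 zmax 0.1659 top box [0.6282 0.1283 0.1645] [0.026 0.026 0.005] lid [[0.6222, 0.1189, 0.1041, 0.062, 0.084, 0.014]]
```

View pics/w10.png

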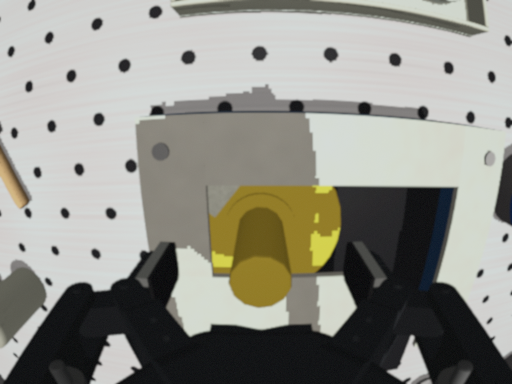

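The fingers are clear on both sides of the knob (261,280), and the knob's top is at 0.166, so the tub stands flat on the platform. Going up and back.

Emit:
{"name": "carry_out", "arguments": {"deltas": [[0, 0, -10, 0, 0, 0, 85], [0, 0, -25, 0, 0, 0, 85], [0, 0, -40, 0, 0, 0, 85], [0, 0, -40, 0, 0, 0, 85], [-30, 0, -20, 0, 0, 0, 85], [-40, 0, 0, 0, 0, 0, 85], [-40, 0, 0, 0, 0, 0, 85], [-20, 0, 0, 0, 0, 0, 85], [0, 0, 0, 0, 0, 0, 85], [0, 0, 0, 0, 0, 0, 85]]}}

```text
t: 12.95
ee_pos: [0.4976, 0.1314, 0.2651]
ee_rot: [1.0, -0.011, 0.001, -0.0]
ft_force: [0.1, 0.5, -0.1]
width: 0.991
```

```bash
python3 look.py 11; python3 - <<'E'
from h import *
from plant import cams
for n in ["scene","side"]:
    c=cams.capture(n);np.savez(n+"11.npz",**c);cv2.imwrite(f"pics/{n}11.png",c["image"][:,:,::-1])
    P=pts(c)
    for col in ["yellow","green","blue"]:
        m=colmask(c["image"],col);k,l,st,ce=cv2.connectedComponentsWithStats(m)
        for i in range(1,k):
            if st[i,4]<60: continue
            Q=P[l==i];Q=Q[~np.isnan(Q[:,0])]
            if len(Q)<30: continue
            zt=np.percentile(Q[:,2],99);T=Q[Q[:,2]>zt-.005];print(n,col,ce[i].round(),"ztop",zt.round(3),"top",T.mean(0).round(3))
E
```

```text
t 13.0 tcp [0.4978 0.1314 0.2648] toolx [ 9.998e-01 -2.150e-02  7.000e-04] toolz [ 7.e-04 -1.e-04 -1.e+00] F [ 0.39  0.6  -0.24] w 0.998
yellow [272.  53.] 3937 zmax 0.1662 top box [0.6264 0.1281 0.1647] [0.026 0.027 0.005] lid [[0.6287, 0.1174, 0.1039, 0.059, 0.083, 0.014]]
yellow [254. 293.] 3015 zmax 0.1162 top box [0.4056 0.1456 0.2263] [0.206 0.029 0.228] lid [[0.3104, 0.1474, 0.0526, 0.099, 0.099, 0.017]]
yellow [501. 297.] 559 zmax 0.0718 top box [ 0.2319 -0.3619  0.0722] [0.017 0.008 0.009] lid []
scene yellow [268. 165.] ztop 0.117 top [0.313 0.146 0.115]
scene yellow [ 95. 170.] ztop 0.117 top [ 0.24  -0.373  0.116]
scene yellow [295. 209.] ztop 0.167 top [0.628 0.126 0.165]
scene green [ 81. 235.] ztop 0.057 top [ 0.527 -0.379  0.053]
scene blue [161. 251.] ztop 0.116 top [ 0.624 -0.195  0.115]
side yellow [359. 159.] ztop 0.117 top [ 0.236 -0.365  0.115]
side yellow [190. 174.] ztop 0.167 top [0.624 0.135 0.165]
side yellow [267. 234.] ztop 0.117 top [0.305 0.156 0.115]
side blue [245. 152.] ztop 0.054 top [ 0.611 -0.179  0.051]
```

View pics/w11.png

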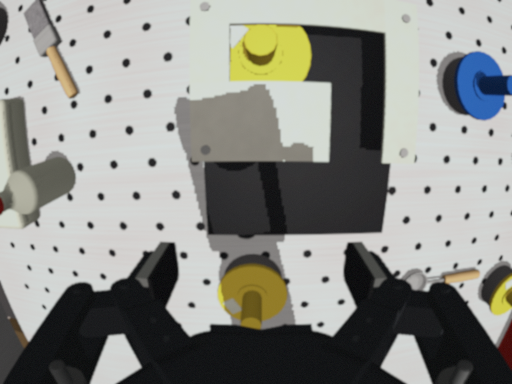

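View pics/scene11.png

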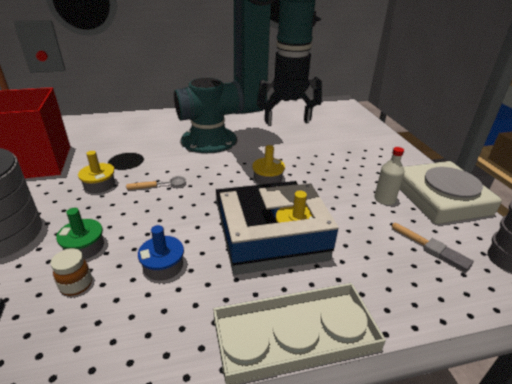

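The tub stands in the pocket: wrist (262,50), scene (300,210). The bystanders have the same scene pixels as before and the arm is clear of everything. Handing in.

```bash
python3 -c "
from plant import workorder;print(workorder.sign_off())"
```

```text
the job is handed in; nothing more can be done
None
```

The yellow tub farthest from the base, at (0.474, -0.195), is in the shaker's pocket, let go and standing flat on the platform. I gripped it by the knob and brought it in at the open front. It went under the cover to the corner, then sideways into the pocket behind the blue cheek. I held it about 3 mm above the platform on the way and then set it down. The job was handed in at about 13 s of the 48 s allowed.

**Last checks:**
- **Position:** the wrist camera puts the knob at (0.626, 0.128), within about 1–2 mm of the measured pocket centre (0.627, 0.128).
- **Height:** the knob's top is at 0.166 m, against the expected 0.165 m, so the tub is down on the platform.
- **Force:** the wrist force stayed within about 5 N at every reading. The arm is clear and the gripper is open.
- **Bystanders:** the blue and green tubs, the wash bottle and the amber jar look unmoved in the scene picture. The blue and green tubs also kept their pixels in the colour check; the bottle and jar I judged by eye only.

**Disagreement:** the scene and side cameras differ from each other by up to about 9 mm, with the side view giving y ≈ 0.135 for the knob. I used the wrist camera, which fits the slot edges.

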